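# Hold the sagging tool rack's bolt behind its bracket

## Robot

A 6-joint arm with a two-finger parallel gripper is mounted at the origin on the work surface. World frame = base frame: x ahead of the robot, y to its left, z up, the work surface at z = 0. Lengths are in m, angles in rad, forces in N, time in s.
With the tool pointing down it reaches from about 0.4 to 0.925 m from the base axis. Payload 12.5 kg.
Tool frame: the origin (TCP) lies on the centre line of the jaws, within the pads' length; the fingertips stand 14 mm ahead of it and the grasp point (between the pads) lies 5 mm behind it; z points along the fingers, y is the direction in which the jaws open and shut (so a half turn about z gives the same grasp; the last joint's range is limited). The gripper opens to 95 mm and grips with 3 to 60 N. Pads are 20 mm wide; open, the fingers measure 119 mm over their backs; the gripper's body (75 mm by 180 mm) begins 59 mm behind the grasp point.
Start: joints at [-1.243, 0.491, 1.559, -0, 1.092, -0.106], TCP at [0.263, -0.567, 0.229] pointing down, gripper open.
Joint ranges: [-3.1, 3.1], [-0.84, 2.19], [0.05, 2.79], [-1.13, 4.28], [0.06, 2.93], [-2.69, 2.69]. Speed limits (rad/s): [2.22, 2.22, 2.79, 3.14, 3.14, 3.14].

## Interface

Orientations are given as a 3x3 rotation matrix whose columns are the frame's x, y, z axes.
In Python, from workcell import get_state, viewer, workorder gives the robot as it stands. The module is installed in compiled form; this text tells all that it offers.
- The arm moves only by the tool play_rows, never from a script. Its argument "plan" is text: rows parted by semicolons, each of 6 numbers parted by spaces: the shift along the tool's x, y, z normalised to -1 to 1, where 1 is 0.02 m, then the turn, a rotation vector about the tool's x, y, z normalised to -1 to 1, where 1 is 0.1 rad. In form: x y z rx ry rz; .... A call has 1 to 5 rows; each row shifts and turns the commanded pose from where the row before left it, along the tool's axes as they then stand; what a row does not reach is not made up. A row lasts 1/12 s, in which the tool goes at most 41.7 mm and 7.16 degrees, less where a joint would pass 70% of its speed; a pose out of reach is approached as far as the arm can. A call with a number of a shift or a turn outside -1 to 1 is refused whole. A call with a gripper value outside its range is refused whole. "jaw" is the opening, from 0 (shut) to 1 (fully open), set as the call begins (left out, the last holds). The fingers move at their own pace and stop on an object; "force" is the grip in N (left out, the last holds). Time passes only in rows, so rows that do not move let the fingers close. It gives the time, the measured TCP pose, the force and the opening at its end, in the units of the state.
- get_state(): the state, without advancing time (a new reading comes with each control period).
- viewer.get_image(name): name is "scene" or "top" or "wrist"; returns the picture (400x640x3 uint8, red, green, blue); there is no depth.
- viewer.get_calibration(name): a dict with "fx", "fy", "cx", "cy" (pixels), "R" (3x3) and "t" (3): a world point X has camera coordinates R X + t. Camera axes: x right, y down, z forward; pixel columns grow to the right and rows downward; lengths in m; the calibration is good to about 2 mm. The wrist camera is an equidistant fisheye: a pixel r from the principal point sees the ray r / f radians off the axis. A picture is of the moment at which its call begins: read the wrist's pose just before it. get_calibration takes no time and is no camera call; for the wrist camera it gives the pose at the moment of the call.
- workorder.hand_in(): hands the job in, once; it reports no verdict.
The state is a dict: "t": time; "joint_positions": joint angles; "dq": joint speeds; "joint_torque": joint torques, N m; "eef_pos": TCP position; "eef_rot": TCP orientation; "force": force on the tool from outside, world axes, zero at the start; "ft_torque": the same for the moment, N m; "gripper_width": finger opening in m.
Only numpy, scipy, OpenCV 4.12 (cv2) and the standard library are available. Lean on these libraries where they do the work, as an engineer would, in place of code of your own. Each camera call takes 0.05 s, during which the arm holds its last target.

## Task

Take the scraper out of its bench stand and slide its blade fully home into the slot of the wooden rack bar, then let go: the loose bolt lets the bar sag under the weight. Then reach down into the gap of the steel bracket, grip the square bolt head firmly between the fingers, bring the bar back to level with it, and finish while still holding the head so that it cannot turn, touching nothing of the bar itself. Leave the glue bottle, the jar and the offcut alone.

Things in the scene. Friction and masses are not known exactly. Their poses are not given: they have to be found in the camera images.
- bracket: Fixed dark steel channel, open at the top and +-y ends. Origin: centre of its base on the bench, midway between its two upright cheeks, which stand at x = +-21 to +-26 mm (clear gap 42 mm), 70 mm wide along y, 182 mm high; base plate 85 x 150 x 6 mm. x is the bolt's axis; the rack bar hangs on the -x side (towards the robot).
- bolt_head (a point): Square steel bolt head in the gap, 28 x 28 mm across, 18 mm long along the bolt's axis x. Origin at its centre: midway in the gap, 160 mm above the bench, 22 mm below the cheeks' top. Flats face +-y and +-z and turn with the bar: bolt, head and bar are one rigid turning piece. The head is free to both sides along y; friction keeps a tilted head tilted in closed jaws, so the hand must turn it about x.
- rack (a joint): Turn of bolt, head and bar together: 0 = bar level (end stop, a weak spring of 0.03 N m holds the empty bar there), 0.2 rad = fully sagged (end stop), its +y end, with the slot, down (a negative turn about x). The scraper's weight takes it to 0.2; turning it back to level and holding it there needs about 0.1 N m.
- bar_centre (a point): Wooden rack bar on the robot's side of the bracket, 46 mm (x) x 260 mm (y) x 45 mm (z), this point is its centre, 75 mm from the head's centre along -x, on the bolt's axis, axes as the bracket's when level. It has one slot, near its +y end.
- slot_floor (a point): Centre of the floor of the slot in the bar, 95 mm along +y from the bar's centre, 12.5 mm below it. The slot is open upward, 8 mm wide (x), 54 mm long (y), 35 mm deep: its mouth is 35 mm along +z from this point. Axes as the bar's.
- scraper_handle (a point): Centre of the scraper's wooden handle. The scraper starts upright, handle up, blade in the slot of the bench stand. Handle 16 (x) x 26 (y) x 70 mm (z); below it the flat steel blade, 4 mm thick (x), 50 mm wide (y), 75 mm long. 145 mm high overall, 0.10 to 0.17 kg. z runs up the tool to the handle's end. Either way round fits the slot.
- scraper_edge (a point): Centre of the scraper's straight lower blade edge, 110 mm below the handle's centre along z. Axes as the handle's.
- stand: Fixed wooden bench stand, 76 mm (x) x 100 mm (y) x 45 mm (z), origin at the centre of its underside. Its slot, 8 mm (x) by 54 mm (y), has its floor 12 mm above the bench and is 33 mm deep.
- glue: Bystander: yellow glue bottle, 60 mm wide, 150 mm high, origin under its centre.
- offcut: Bystander: wooden offcut 90 x 50 x 30 mm, origin under its centre.
- jar: Bystander: glass jar, 64 mm wide, 75 mm high, origin under its centre.
Not all that is in view belongs to the job. Leave any orange look-alike of the part that bears scraper_handle alone.

How it is judged:
On the way:
1. the scraper is fully home in the rack's slot, let go, and the bar has sagged under it (x of scraper_edge in the frame of slot_floor between -0.006 and 0.006 m and y of scraper_edge in the frame of slot_floor between -0.01 and 0.01 m and z of scraper_edge in the frame of slot_floor between -0.004 and 0.008 m and angle between the z axis of scraper_edge and the z axis of slot_floor, either way round below 0.25 rad and value of joint rack above 0.14 rad and distance between the grasp point and scraper_handle above 0.06 m), for 0.2 s.
At the end, for the whole second after the job is handed in: The fingers grip the bolt head (over 8 N of contact, grasp point within 25 mm of the head's centre) and the bar is held within 0.07 rad of level and still, the scraper standing fully home in its slot (edge within 8 mm of the floor), the bar itself untouched (x of scraper_edge in the frame of slot_floor between -0.006 and 0.006 m and y of scraper_edge in the frame of slot_floor between -0.01 and 0.01 m and z of scraper_edge in the frame of slot_floor between -0.004 and 0.008 m and angle between the z axis of scraper_edge and the z axis of slot_floor, either way round below 0.25 rad and value of joint rack below 0.07 rad and contact force between the fingers and rack_c0 above 8 N and distance between the grasp point and bolt_head below 0.025 m and contact force between each of the arm, the fingers and rack_c2 below 1 N and contact force between each of the arm, the fingers and rack_c3 below 1 N and contact force between each of the arm, the fingers and rack_c4 below 1 N and contact force between each of the arm, the fingers and rack_c5 below 1 N and contact force between each of the arm, the fingers and rack_c6 below 1 N and velocity of joint rack between -0.1 and 0.1 rad/s); the arm keeps its last pose, push and grip.
It fails at once if the glue is pushed or knocked (over 30 mm) (distance of glue from where it was at the start of the episode above 0.03 m).
It fails at once if the offcut is pushed or knocked (over 30 mm) (distance of offcut from where it was at the start of the episode above 0.03 m).
It fails at once if the jar is pushed or knocked (over 30 mm) (distance of jar from where it was at the start of the episode above 0.03 m).
It also fails if it takes over 58 s, if anything falls off the work surface, if the arm or the gripper's body presses on something with over 40 N, if the wrist force passes 120 N, or if a joint passes its speed limit or range.

## Working session

There is one attempt and no reset: what is moved stays moved. The work goes in short steps, Python scripts to look and compute and a tool call to move; the robot and the scene stay as the last step left them, time stands still between calls to the robot, and variables do not carry over. Pictures are saved under pics/ and viewed, and the job is handed in when it is done.

Besides the shell and the picture viewer there is one more tool, called as name(argument=value, ...) on one line, values as JSON. play_rows: Moves the arm, as the interface text tells. Its arguments: {"type":"object","properties":{"plan":{"type":"string"},"jaw":{"type":"number"},"force":{"type":"number"}},"required":["plan"]}

```bash
mkdir -p pics; python3 - <<'E'
from workcell import get_state, viewer
import cv2,numpy as np
s=get_state();print(s)
for n in ["scene","top","wrist"]:
    c=viewer.get_calibration(n);print(n,c)
    cv2.imwrite(f"pics/{n}0.png",viewer.get_image(n)[:,:,::-1])
E
```

```text
{'t': 0.0, 'joint_positions': array([-1.24262803e+00,  4.91575403e-01,  1.55947354e+00, -3.30971268e-05,
        1.09169480e+00, -1.05594890e-01]), 'dq': array([-0.00121104, -0.00014595, -0.00045768, -0.00130662, -0.00071326,
        0.00089964]), 'joint_torque': array([-2.10524745e-04, -6.12646437e+01, -2.58189046e+01,  6.91958028e-02,
        4.81638929e-02, -8.73922477e-05]), 'eef_pos': array([ 0.26261939, -0.56688378,  0.2280436 ]), 'eef_rot': array([[ 9.07384153e-01,  4.20302081e-01, -3.98811707e-04],
       [ 4.20302260e-01, -9.07383515e-01,  1.08019781e-03],
       [ 9.21342165e-05, -1.14777583e-03, -9.99999337e-01]]), 'force': array([ 0.07878515, -0.37498611, -0.32557929]), 'ft_torque': array([ 0.0225143 , -0.0423094 , -0.00107543]), 'gripper_width': 0.0948541728919135}
scene {'fx': 435.64305471875383, 'fy': 435.64305471875383, 'cx': 311.15864312866654, 'cy': 197.19771355949246, 'R': array([[ 0.7453069 ,  0.66640906,  0.02041034],
       [ 0.48769811, -0.52405312, -0.69822552],
       [-0.45460772,  0.53034638, -0.71558685]]), 't': array([-0.38774786, -0.16491675,  1.52871292])}
top {'fx': 423.7475049248691, 'fy': 423.7475049248691, 'cx': 316.7681079432055, 'cy': 208.09706365555166, 'R': array([[-0.01113601, -0.99991853, -0.00623878],
       [-0.997991  ,  0.01150327, -0.06230279],
       [ 0.06236948,  0.00553244, -0.9980378 ]]), 't': array([0.00788843, 0.51869765, 1.12791861])}
wrist {'fx': 309.70691628693146, 'fy': 309.70691628693146, 'cx': 323.65329149188017, 'cy': 201.10110948838144, 'R': array([[ 4.20695227e-01, -9.07201779e-01, -6.77363128e-04],
       [-8.79269978e-01, -4.07926080e-01,  2.45928078e-01],
       [-2.23382704e-01, -1.02865183e-01, -9.69287843e-01]]), 't': array([-0.62425088, -0.02732092,  0.38961821])}
```

View pics/scene0.png

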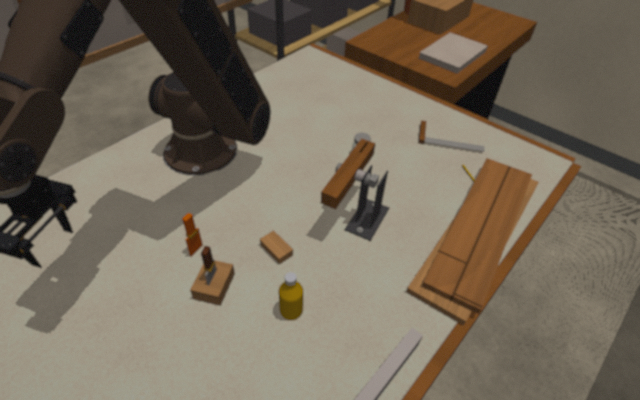

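View pics/top0.png

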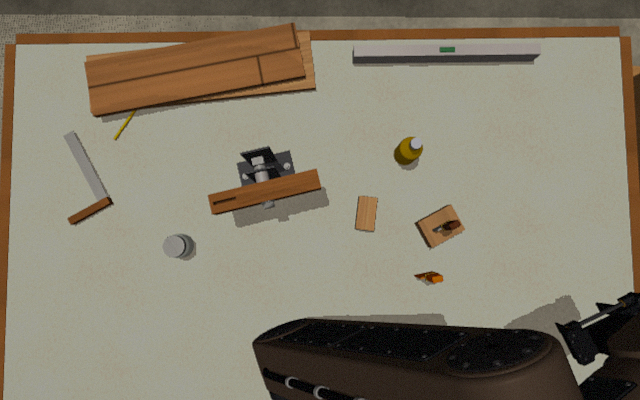

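View pics/wrist0.png

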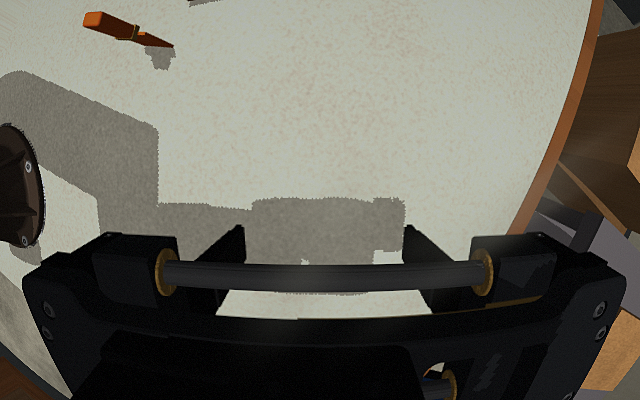

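```bash
python3 - <<'E'
import cv2,numpy as np
t=cv2.imread("pics/top0.png"); s=cv2.imread("pics/scene0.png")
def crop(im,x0,y0,x1,y1,k): return cv2.resize(im[y0:y1,x0:x1],None,fx=k,fy=k,interpolation=cv2.INTER_CUBIC)
cv2.imwrite("pics/c1.png",crop(t,200,140,335,230,5))
cv2.imwrite("pics/c2.png",crop(t,400,190,480,250,8))
cv2.imwrite("pics/c3.png",crop(s,310,120,410,250,4))
cv2.imwrite("pics/c4.png",crop(s,175,205,245,305,6))
E
```

```text
(no output)
```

View pics/c1.png

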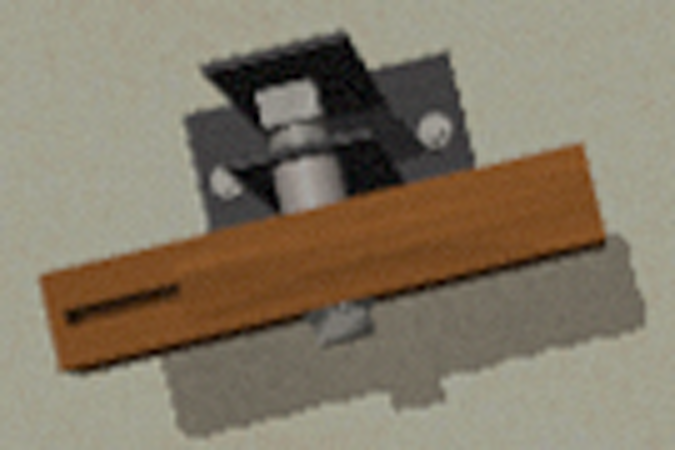

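View pics/c2.png

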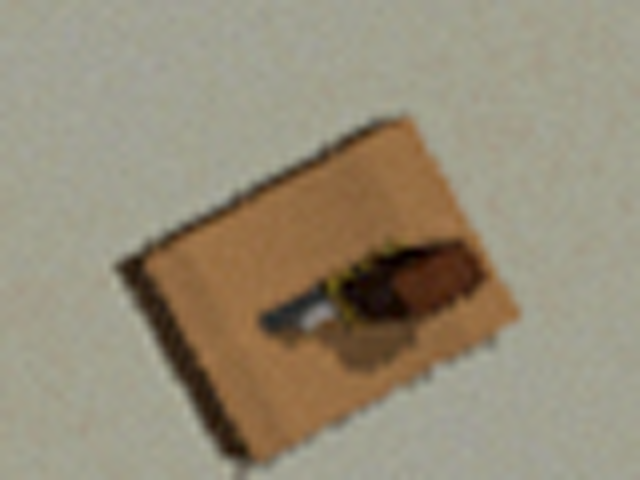

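View pics/c3.png

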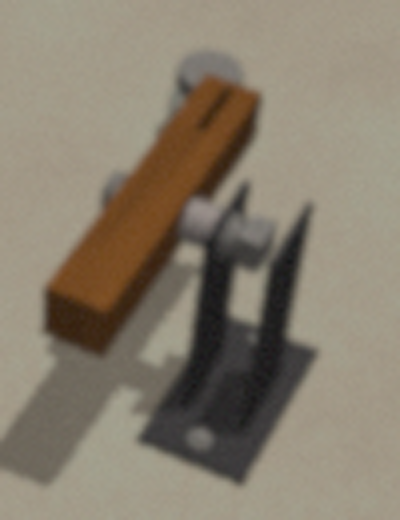

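View pics/c4.png

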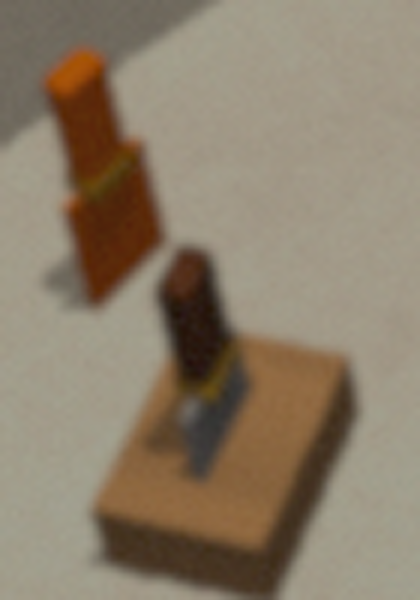

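```bash
cat > h.py <<'E'
import numpy as np, cv2
from scipy.optimize import least_squares
from workcell import get_state, viewer
def proj(c,X):
    X=np.atleast_2d(X); p=X@np.array(c['R']).T+c['t']
    return np.c_[c['fx']*p[:,0]/p[:,2]+c['cx'],c['fy']*p[:,1]/p[:,2]+c['cy']]
def projw(c,X):
    X=np.atleast_2d(X); p=X@np.array(c['R']).T+c['t']
    r=np.hypot(p[:,0],p[:,1]);th=np.arctan2(r,p[:,2])
    return np.c_[c['fx']*th*p[:,0]/r+c['cx'],c['fy']*th*p[:,1]/r+c['cy']]
def uncrop(P,k,off): return (np.array(P,float)+.5)/k-.5+np.array(off)
def T(P,x,y,z,yaw):
    c,s=np.cos(yaw),np.sin(yaw);P=np.array(P,float)
    return np.c_[P[:,0]*c-P[:,1]*s+x,P[:,0]*s+P[:,1]*c+y,P[:,2]+z]
def fit(model,obs,x0):
    """obs: list of (projfn,cal,idx,pix)"""
    f=lambda v:np.concatenate([(pf(c,T(model,*v)[i])-p).ravel() for pf,c,i,p in obs])
    r=least_squares(f,x0); return r.x,f(r.x).reshape(-1,2)
E
python3 - <<'E'
from h import *
top=viewer.get_calibration("top");sc=viewer.get_calibration("scene")
# stand top: order (-x,+y)? sort: top image up=+x, left=+y
# model corners: +x+y, +x-y, -x-y, -x+y
def rect(a,b): return [[a,b,0],[a,-b,0],[-a,-b,0],[-a,b,0]]
st_top=uncrop([(140,262),(408,118),(520,315),(250,465)],8,(400,190))
# scene: +x -> right/down? compute by projection guess
g,_=fit(rect(.038,.05),[(proj,top,range(4),st_top)],[.45,-.3,.045,.4])
print("stand top only",g)
print(proj(sc,T(rect(.038,.05),*g)), uncrop([(97,512),(240,335),(352,357),(268,550)],6,(175,205)))
bt=uncrop([(40,275),(583,143),(605,240),(65,370)],5,(200,140))
g,_=fit(rect(.023,.13),[(proj,top,range(4),bt)],[.55,.1,.1825,.2])
print("bar",g)
print(proj(sc,T(rect(.023,.13),*g)),uncrop([(48,290),(212,77),(260,97),(105,310)],4,(310,120)))
E
```

```text
stand top only [ 0.46683549 -0.32315392  0.04268734  0.48357619]
[[232.89922398 263.8837048 ]
 [218.070045   296.11131038]
 [189.53400632 289.29967987]
 [205.89397299 257.80453754]] [[190.75       289.91666667]
 [214.58333333 260.41666667]
 [233.25       264.08333333]
 [219.25       296.25      ]]
bar [0.55037625 0.12317435 0.17384722 0.22714494]
[[375.47883846 144.99568186]
 [336.43426023 199.67541956]
 [320.78901027 193.39994823]
 [361.31546271 140.11525911]] [[321.625 192.125]
 [362.625 138.875]
 [374.625 143.875]
 [335.875 197.125]]
```

```bash
python3 - <<'E'
from h import *
top=viewer.get_calibration("top");sc=viewer.get_calibration("scene")
def rect(a,b): return [[a,b,0],[a,-b,0],[-a,-b,0],[-a,b,0]]
st_top=uncrop([(140,262),(408,118),(520,315),(250,465)],8,(400,190))
ss=uncrop([(352,357),(268,550),(97,512),(240,335)],6,(175,205))
g,r=fit(rect(.038,.05),[(proj,top,range(4),st_top),(proj,sc,range(4),ss)],[.45,-.3,.045,.4]);print("stand",g);print(r.round(1).tolist())
bt=uncrop([(40,275),(583,143),(605,240),(65,370)],5,(200,140))
bs=uncrop([(260,97),(105,310),(48,290),(212,77)],4,(310,120))
b,r=fit(rect(.023,.13),[(proj,top,range(4),bt),(proj,sc,range(4),bs)],[.55,.1,.1825,.2]);print("bar",b);print(r.round(1).tolist())
# slot in top & scene
yaw=b[3];R=np.array([[np.cos(yaw),-np.sin(yaw)],[np.sin(yaw),np.cos(yaw)]])
def w(x,y):return [*(b[:2]+R@[x,y]),b[2]]
S=[w(0,.095+.027),w(0,.095-.027)]
print("slot ends top crop",(proj(top,S)-[200,140])*5,"seen (68,317),(178,290)")
print("slot scene",(proj(sc,S)-[310,120])*4)
h=[*(b[:2]+R@[.075,0]),.16];print("head",h, (proj(top,[h])-[200,140])*5,(proj(sc,[h])-[310,120])*4)
print("slot floor",w(0,.095))
# scraper handle top centre
z=.012+.145
print("handle top",(proj(top,[[g[0],g[1],z]])-[400,190])*8,(proj(sc,[[g[0],g[1],z]])-[175,205])*6)
ya=g[3]
for yy in(.027,-.027):
  P=[[g[0]-np.sin(ya)*yy,g[1]+np.cos(ya)*yy,.045]];print("slot",(proj(top,P)-[400,190])*8,(proj(sc,P)-[175,205])*6)
E
```

```text
stand [ 0.4693573  -0.32119     0.03952458  0.45048182]
[[-1.0, -1.9], [-0.8, -0.8], [-1.4, 0.4], [-1.4, -1.4], [1.4, 1.1], [-0.6, 0.9], [-0.1, -0.4], [-6.5, -2.0]]
bar [0.54998445 0.12290271 0.17916651 0.22593057]
[[-0.2, -0.2], [0.0, 0.1], [0.3, -0.2], [-0.8, 0.1], [1.0, -0.3], [0.4, 1.1], [-1.0, -0.2], [-1.2, -0.2]]
slot ends top crop [[ 64.77666141 316.1559097 ]
 [178.09632047 288.85584527]] seen (68,317),(178,290)
slot scene [[229.46605453  90.37231213]
 [199.33842606 130.95542675]]
head [np.float64(0.6230784090154315), np.float64(0.13970370849337788), 0.16] [[290.07755825 106.11017039]] [[254.8050058 242.314581 ]]
slot floor [np.float64(0.5287031828680272), np.float64(0.21548838167751377), np.float64(0.17916651275690143)]
handle top [[429.98545131 269.71109503]] [[187.25654238 263.73355912]]
slot [[248.51382868 315.1962759 ]] [[253.93226725 374.75986815]]
slot [[395.03550911 241.71665078]] [[199.65613838 477.02612487]]
```

```bash
cat >> h.py <<'E'
from scipy.spatial.transform import Rotation as Ro
def Rt(yawy,tilt=0,ax=None):
    """tool down with tool y at angle yawy; then tilt about world axis ax"""
    y=np.array([np.cos(yawy),np.sin(yawy),0]);z=np.array([0,0,-1.]);x=np.cross(y,z)
    R=np.c_[x,y,z]
    if ax is not None: R=Ro.from_rotvec(tilt*np.array(ax)).as_matrix()@R
    return R
def plan(p1,R1,n=None,p0=None,R0=None,step=1.0):
    s=get_state()
    p=np.array(s['eef_pos']) if p0 is None else np.array(p0);R=np.array(s['eef_rot']) if R0 is None else R0
    p1=np.array(p1,float)
    rv=Ro.from_matrix(R.T@R1).as_rotvec()
    # shift is applied along axes at the row start; components limited per axis
    d=p1-p
    if n is None: n=int(np.ceil(max(np.linalg.norm(d)/.02/step,np.abs(rv).max()/.1/step,1)))
    rows=[]
    for k in range(n):
        sh=R.T@(p1-p)/(n-k)/.02; ro=Ro.from_matrix(R.T@R1).as_rotvec()/(n-k)/.1
        sh=np.clip(sh,-1,1).round(2);ro=np.clip(ro,-1,1).round(2)
        rows.append(np.r_[sh,ro]); p=p+R@(sh*.02); R=R@Ro.from_rotvec(ro*.1).as_matrix()
    for i in range(0,n,5): print("; ".join(" ".join(f"{v+0:g}" for v in r) for r in rows[i:i+5]))
    print("end err mm",((p1-p)*1e3).round(2),"n",n)
def st():
    s=get_state();R=s['eef_rot'];print("t",round(s['t'],2),"p",s['eef_pos'].round(4),"yawy",round(np.arctan2(R[1,1],R[0,1]),4),"z",R[:,2].round(4),"q",s['joint_positions'].round(2),"F",s['force'].round(1),"w",round(s['gripper_width'],4));return s
E
python3 - <<'E'
from h import *
s=st();c=viewer.get_calibration("wrist");C=-c['R'].T@c['t'];print("cam in tool",s['eef_rot'].T@(C-s['eef_pos']),"axis",s['eef_rot'].T@c['R'][2])
top=viewer.get_calibration("top")
K=np.array([[top['fx'],0,top['cx']],[0,top['fy'],top['cy']],[0,0,1]])
def bp(u,v,z):
    d=top['R'].T@np.linalg.solve(K,[u,v,1]);C=-top['R'].T@top['t'];return C+d*(z-C[2])/d[2]
print("orange base",bp(418,277,0.0),"top",bp(437,278,.145),"glue",bp(408,152,.1),"offcut",bp(367,213,.03),"jar",bp(177,245,.07))
plan([.445,-.335,.27],Rt(.48))
E
```

```text
t 0.15 p [ 0.2627 -0.567   0.2282] yawy -1.137 z [-3.e-04  8.e-04 -1.e+00] q [-1.24  0.49  1.56 -0.    1.09 -0.11] F [-0.6 -0.  -0. ] w 0.0951
cam in tool [ 0.06955962 -0.00047558 -0.15583255] axis [-2.46021863e-01  3.80081043e-04  9.69264205e-01]
orange base [ 0.32975108 -0.26981836  0.        ] top [ 0.34166173 -0.28141719  0.145     ] glue [ 0.65245799 -0.2298582   0.1       ] offcut [ 0.50326579 -0.13170479  0.03      ] jar [0.42472004 0.36113498 0.07      ]
0.77 -0.39 -0.12 0 0 -0.95; 0.81 -0.32 -0.12 0 0 -0.95; 0.83 -0.24 -0.12 0 0 -0.95; 0.85 -0.16 -0.12 0 0 -0.95; 0.86 -0.08 -0.12 0 0 -0.95
0.87 0 -0.12 0 0 -0.95; 0.86 0.09 -0.12 0 0 -0.95; 0.85 0.17 -0.12 0 0 -0.95; 0.83 0.25 -0.12 0 0 -0.95; 0.81 0.33 -0.13 0 0 -0.95
0.77 0.4 -0.12 0 0 -0.95; 0.73 0.47 -0.13 0 0 -0.95; 0.68 0.54 -0.12 0 0 -0.95; 0.63 0.6 -0.13 0 0 -0.95; 0.57 0.66 -0.12 0 0 -0.96
0.5 0.71 -0.13 0 0 -0.95; 0.44 0.75 -0.12 0 -0.01 -0.96
end err mm [ 0.01 -0.04  0.08] n 17
```

play_rows(plan="0.77 -0.39 -0.12 0 0 -0.95; 0.81 -0.32 -0.12 0 0 -0.95; 0.83 -0.24 -0.12 0 0 -0.95; 0.85 -0.16 -0.12 0 0 -0.95; 0.86 -0.08 -0.12 0 0 -0.95")

```text
t: 0.57
eef_pos: [0.3165, -0.4983, 0.2405]
eef_rot: [[0.611, 0.792, -0.0], [0.792, -0.611, 0.0], [0.0, -0.0, -1.0]]
force: [-0.1, 0.0, -0.1]
gripper_width: 0.0952
```

play_rows(plan="0.87 0 -0.12 0 0 -0.95; 0.86 0.09 -0.12 0 0 -0.95; 0.85 0.17 -0.12 0 0 -0.95; 0.83 0.25 -0.12 0 0 -0.95; 0.81 0.33 -0.13 0 0 -0.95")

```text
t: 0.98
eef_pos: [0.3704, -0.4301, 0.2528]
eef_rot: [[0.181, 0.983, -0.0], [0.983, -0.181, 0.0], [0.0, -0.0, -1.0]]
force: [0.0, 0.4, 0.0]
gripper_width: 0.095
```

play_rows(plan="0.77 0.4 -0.12 0 0 -0.95; 0.73 0.47 -0.13 0 0 -0.95; 0.68 0.54 -0.12 0 0 -0.95; 0.63 0.6 -0.13 0 0 -0.95; 0.57 0.66 -0.12 0 0 -0.96")

```text
t: 1.4
eef_pos: [0.4241, -0.3617, 0.2652]
eef_rot: [[-0.289, 0.957, -0.0], [0.957, 0.289, 0.0], [0.0, -0.0, -1.0]]
force: [0.5, 0.5, 0.1]
gripper_width: 0.0953
```

play_rows(plan="0.5 0.71 -0.13 0 0 -0.95; 0.44 0.75 -0.12 0 -0.01 -0.96; 0 0 0 0 0 0; 0 0 0 0 0 0")

```text
t: 1.73
eef_pos: [0.4452, -0.3347, 0.2702]
eef_rot: [[-0.461, 0.887, 0.0], [0.887, 0.461, -0.001], [-0.001, -0.0, -1.0]]
force: [0.1, -0.6, -0.3]
gripper_width: 0.0947
```

```bash
python3 - <<'E'
from h import *
st();c=viewer.get_calibration("wrist");np.savez("w1.npz",**c)
im=viewer.get_image("wrist")[:,:,::-1];cv2.imwrite("pics/w1.png",im)
cv2.imwrite("pics/w1.png",im)
print(projw(c,[[.467,-.323,.157],[.467,-.323,.045],[.467,-.323,.12]]))
E
```

```text
t 1.73 p [ 0.4452 -0.3347  0.2702] yawy 0.4794 z [ 3.e-04 -1.e-03 -1.e+00] q [-0.76  0.35  1.67 -0.    1.11 -1.24] F [ 0.1 -0.6 -0.3] w 0.0947
[[350.33716894 201.59799467]
 [342.82796772 179.28483428]
 [347.29165102 192.51180975]]
```

View pics/w1.png

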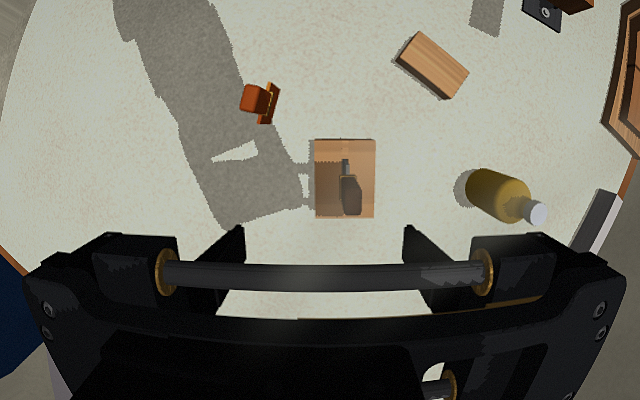

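```bash
python3 - <<'E'
import cv2
im=cv2.imread("pics/w1.png")
cv2.imwrite("pics/w1c.png",cv2.resize(im[130:230,300:390],None,fx=6,fy=6,interpolation=cv2.INTER_CUBIC))
E
```

```text
(no output)
```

View pics/w1c.png

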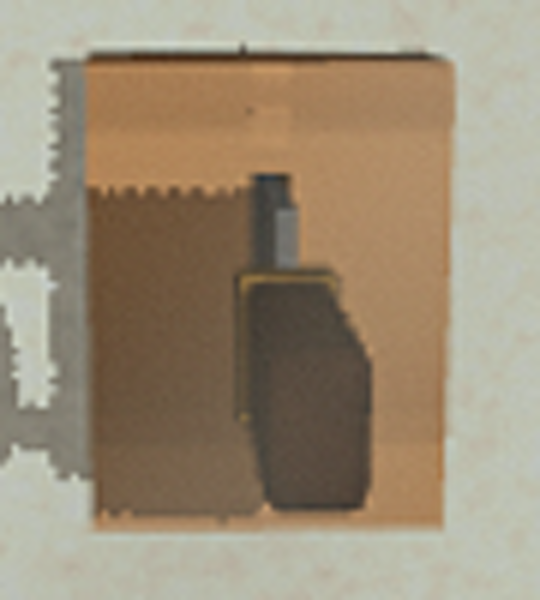

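```bash
python3 - <<'E'
from h import *
top=viewer.get_calibration("top");sc=viewer.get_calibration("scene");w=dict(np.load("w1.npz"))
def rect(a,b): return [[a,b,0],[a,-b,0],[-a,-b,0],[-a,b,0]]
st_top=uncrop([(140,262),(408,118),(520,315),(250,465)],8,(400,190))
ss=uncrop([(352,357),(268,550),(97,512)],6,(175,205))
sw=uncrop([(455,62),(443,528),(95,527),(87,60)],6,(300,130))
m=rect(.038,.05)
for o in ([(projw,w,range(4),sw)],[(proj,top,range(4),st_top),(proj,sc,range(3),ss),(projw,w,range(4),sw)]):
    g,r=fit(m,o,[.467,-.323,.045,.48]);print(g.round(4));print(r.round(1).tolist())
# handle top
hw=uncrop([(317,430)],6,(300,130));ht=uncrop([(440,270)],8,(400,190));hs=uncrop([(188,262)],6,(175,205))
from scipy.optimize import least_squares
f=lambda X:np.r_[2*(projw(w,X)-hw).ravel(),(proj(top,X)-ht).ravel(),(proj(sc,X)-hs).ravel()]
r=least_squares(f,[.467,-.323,.157]);print(r.x,r.fun)
E
```

```text
[ 0.4696 -0.3222  0.0434  0.4855]
[[0.1, 0.0], [0.0, -0.4], [-0.3, 0.2], [0.1, 0.1]]
[ 0.4691 -0.3223  0.0436  0.4868]
[[-0.3, -1.0], [-0.6, -1.2], [-0.3, -0.4], [0.2, -0.9], [0.4, -0.2], [-0.3, -0.0], [-0.4, -0.4], [-0.3, -0.1], [-0.3, -0.4], [-0.6, 0.2], [-0.3, 0.1]]
[ 0.4682738  -0.32158157  0.15855993] [ 0.13695731  0.11277182 -0.42346712  0.84318439 -0.22948333  0.15097017]
```

```bash
python3 - <<'E'
from h import *
plan([.4687,-.322,.20],Rt(.486));plan([.4687,-.322,.122],Rt(.486),p0=[.4687,-.322,.20],R0=Rt(.486))
E
```

```text
0.01 0.34 0.88 0 0 -0.02; 0.01 0.34 0.87 0 0 -0.02; 0.01 0.34 0.88 0 0 -0.02; 0.01 0.34 0.87 0 0.01 -0.02
end err mm [ 0.1  -0.   -0.05] n 4
0 0 0.98 0 0 0; 0 0 0.97 0 0 0; 0 0 0.98 0 0 0; 0 0 0.97 0 0 0
end err mm [0. 0. 0.] n 4
```

play_rows(plan="0.01 0.34 0.88 0 0 -0.02; 0.01 0.34 0.87 0 0 -0.02; 0.01 0.34 0.88 0 0 -0.02; 0.01 0.34 0.87 0 0.01 -0.02; 0 0 0 0 0 0")

```text
t: 2.2
eef_pos: [0.4679, -0.3215, 0.1971]
eef_rot: [[-0.467, 0.884, -0.004], [0.884, 0.467, 0.003], [0.005, -0.002, -1.0]]
force: [-1.1, 0.7, -0.5]
gripper_width: 0.0953
```

play_rows(plan="0 0 0.98 0 0 0; 0 0 0.97 0 0 0; 0 0 0.98 0 0 0; 0 0 0.97 0 0 0; 0 0 0 0 0 0", jaw=0.5)

```text
t: 2.62
eef_pos: [0.4673, -0.3219, 0.1199]
eef_rot: [[-0.467, 0.884, -0.003], [0.884, 0.467, 0.003], [0.004, -0.002, -1.0]]
force: [-0.6, 1.3, -0.2]
gripper_width: 0.067
```

```bash
python3 - <<'E'
from h import *
st()
im=viewer.get_image("wrist")[:,:,::-1];cv2.imwrite("pics/w2.png",im)
E
```

```text
t 2.62 p [ 0.4673 -0.3219  0.1199] yawy 0.4857 z [-0.0034  0.0027 -1.    ] q [-0.72  0.54  1.81 -0.    0.79 -1.2 ] F [-0.6  1.3 -0.2] w 0.067
```

View pics/w2.png

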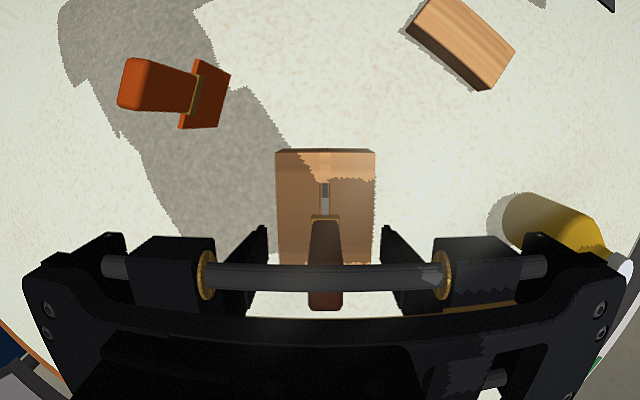

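play_rows(plan="0 0 0 0 0 0; 0 0 0 0 0 0; 0 0 0 0 0 0; 0 0 0 0 0 0; 0 0 0 0 0 0", jaw=0, force=40)

```text
t: 3.08
eef_pos: [0.4689, -0.322, 0.123]
eef_rot: [[-0.469, 0.883, 0.001], [0.883, 0.469, -0.001], [-0.001, 0.0, -1.0]]
force: [-0.1, -0.4, 0.8]
gripper_width: 0.03
```

play_rows(plan="0 0 0 0 0 0; 0 0 0 0 0 0; 0 0 -0.2 0 0 0; 0 0 -0.5 0 0 0; 0 0 -0.5 0 0 0")

```text
t: 3.5
eef_pos: [0.4687, -0.3217, 0.1469]
eef_rot: [[-0.469, 0.883, -0.001], [0.883, 0.469, 0.0], [0.001, -0.0, -1.0]]
force: [0.2, 0.1, -2.2]
gripper_width: 0.0158
```

```bash
python3 - <<'E'
from h import *
st()
print('top','rise');p=[.467,-.322,.26]
plan(p,Rt(.486))
E
```

```text
t 3.5 p [ 0.4687 -0.3217  0.1469] yawy 0.4881 z [-6.e-04  5.e-04 -1.e+00] q [-0.72  0.51  1.79 -0.    0.85 -1.21] F [ 0.2  0.1 -2.2] w 0.0158
top rise
0.01 -0.01 -0.94 0 0 0; 0 -0.01 -0.94 0 0 0; 0.01 -0.02 -0.94 0 0 0.01; 0 -0.01 -0.95 0 0 0; 0.01 -0.02 -0.94 0 0 0.01
0 -0.01 -0.95 0 -0.01 0
end err mm [-0.08 -0.03 -0.08] n 6
```

play_rows(plan="0 0 -0.95 0 0 0; 0 0 -0.95 0 0 0; 0 0 -0.95 0 0 0; 0 0 -0.95 0 0 0; 0 0 -0.95 0 0 0")

```text
t: 3.92
eef_pos: [0.4687, -0.3217, 0.2434]
eef_rot: [[-0.469, 0.883, 0.001], [0.883, 0.469, -0.001], [-0.001, 0.0, -1.0]]
force: [0.5, 0.3, -1.2]
gripper_width: 0.0159
```

```bash
python3 - <<'E'
from h import *
st()
plan([.5287,.16,.35],Rt(.226))
E
```

```text
t 3.92 p [ 0.4687 -0.3217  0.2434] yawy 0.4881 z [ 7.e-04 -7.e-04 -1.e+00] q [-0.72  0.4   1.68 -0.    1.06 -1.21] F [ 0.5  0.3 -1.2] w 0.0159
0.79 0.56 -0.21 0 0 0.1; 0.8 0.55 -0.21 0 0 0.11; 0.81 0.54 -0.21 0 0 0.1; 0.81 0.53 -0.21 0 0 0.11; 0.82 0.52 -0.21 0 0 0.1
0.82 0.52 -0.21 0 0 0.11; 0.83 0.51 -0.22 0 0 0.1; 0.83 0.5 -0.21 0 0 0.11; 0.84 0.49 -0.22 0 0 0.1; 0.84 0.48 -0.21 0 0 0.11
0.85 0.47 -0.22 0 0 0.1; 0.85 0.46 -0.21 0 0 0.11; 0.86 0.45 -0.22 0 0 0.1; 0.86 0.45 -0.21 0 0 0.11; 0.87 0.44 -0.22 0 0 0.1
0.87 0.43 -0.21 0 0 0.11; 0.88 0.42 -0.22 0 0 0.1; 0.88 0.41 -0.21 0 0 0.11; 0.89 0.4 -0.22 0 0 0.1; 0.89 0.39 -0.21 0 0 0.11
0.89 0.38 -0.22 0 0 0.1; 0.9 0.37 -0.21 0 0 0.11; 0.9 0.36 -0.22 0 0 0.1; 0.9 0.35 -0.21 0 0 0.11; 0.91 0.33 -0.22 0 0.01 0.1
end err mm [ 0.02  0.02 -0.06] n 25
```

play_rows(plan="0.79 0.56 -0.21 0 0 0.1; 0.8 0.55 -0.21 0 0 0.11; 0.81 0.54 -0.3 0 0 0.1; 0.81 0.53 -0.3 0 0 0.11; 0.82 0.52 -0.3 0 0 0.1")

```text
t: 4.33
eef_pos: [0.4806, -0.2246, 0.269]
eef_rot: [[-0.422, 0.907, 0.001], [0.907, 0.422, -0.001], [-0.001, 0.0, -1.0]]
force: [-0.0, 0.1, -1.2]
gripper_width: 0.0156
```

play_rows(plan="0.82 0.52 -0.3 0 0 0.11; 0.83 0.51 -0.3 0 0 0.1; 0.83 0.5 -0.3 0 0 0.11; 0.84 0.49 -0.3 0 0 0.1; 0.84 0.48 -0.3 0 0 0.11")

```text
t: 4.75
eef_pos: [0.4928, -0.1281, 0.2991]
eef_rot: [[-0.373, 0.928, 0.001], [0.928, 0.373, -0.0], [-0.001, 0.001, -1.0]]
force: [-0.2, -0.5, -1.7]
gripper_width: 0.0157
```

play_rows(plan="0.85 0.47 -0.3 0 0 0.1; 0.85 0.46 -0.3 0 0 0.11; 0.86 0.45 -0.3 0 0 0.1; 0.86 0.45 -0.21 0 0 0.11; 0.87 0.44 -0.22 0 0 0.1")

```text
t: 5.17
eef_pos: [0.5048, -0.0318, 0.3257]
eef_rot: [[-0.324, 0.946, 0.001], [0.946, 0.324, -0.0], [-0.001, 0.001, -1.0]]
force: [0.2, -0.3, -1.4]
gripper_width: 0.0157
```

play_rows(plan="0.87 0.43 -0.21 0 0 0.11; 0.88 0.42 -0.22 0 0 0.1; 0.88 0.41 -0.1 0 0 0.11; 0.89 0.4 -0.1 0 0 0.1; 0.89 0.39 -0.1 0 0 0.11")

```text
t: 5.58
eef_pos: [0.5168, 0.0646, 0.3401]
eef_rot: [[-0.274, 0.962, 0.001], [0.962, 0.274, -0.0], [-0.0, 0.001, -1.0]]
force: [0.2, -0.0, -2.0]
gripper_width: 0.0157
```

play_rows(plan="0.89 0.38 -0.1 0 0 0.1; 0.9 0.37 -0.1 0 0 0.11; 0.9 0.36 0 0 0 0.1; 0.9 0.35 0 0 0 0.11; 0.91 0.33 0 0 0 0.1")

```text
t: 6.0
eef_pos: [0.5286, 0.1608, 0.344]
eef_rot: [[-0.224, 0.975, 0.001], [0.975, 0.224, 0.0], [-0.0, 0.001, -1.0]]
force: [0.6, 0.2, -0.2]
gripper_width: 0.0157
```

play_rows(plan="0 0 0 0 0 0; 0 0 0 0 0 0; 0 0 0 0 0 0")

```text
t: 6.25
eef_pos: [0.5286, 0.1594, 0.3434]
eef_rot: [[-0.225, 0.974, 0.0], [0.974, 0.225, -0.0], [-0.0, 0.0, -1.0]]
force: [0.6, -0.2, -1.4]
gripper_width: 0.016
```

```bash
python3 - <<'E'
from h import *
st();c=viewer.get_calibration("wrist");np.savez("w3.npz",**c)
im=viewer.get_image("wrist")[:,:,::-1];cv2.imwrite("pics/w3.png",im)
E
```

```text
t 6.25 p [0.5286 0.1594 0.3434] yawy 0.2264 z [ 4.e-04 -3.e-04 -1.e+00] q [ 0.17  0.29  1.57 -0.    1.28 -0.05] F [ 0.6 -0.2 -1.4] w 0.016
```

View pics/w3.png

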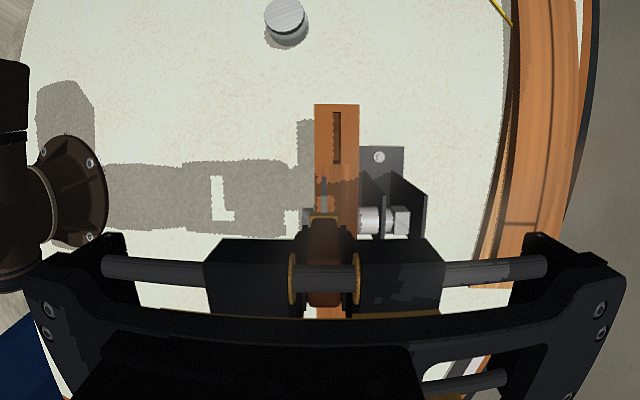

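```bash
python3 - <<'E'
import cv2
im=cv2.imread("pics/w3.png")
cv2.imwrite("pics/w3c.png",cv2.resize(im[95:245,295:420],None,fx=5,fy=5,interpolation=cv2.INTER_CUBIC)[:600])
E
```

```text
(no output)
```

View pics/w3c.png

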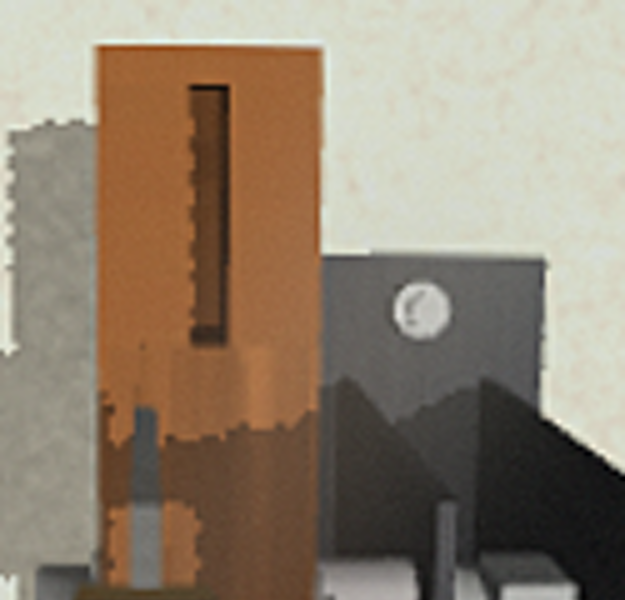

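```bash
python3 - <<'E'
from h import *
top=viewer.get_calibration("top");sc=viewer.get_calibration("scene");w=dict(np.load("w3.npz"))
m=[[.023,.13,0],[.023,-.13,0],[-.023,-.13,0],[-.023,.13,0],[-.004,.122,0],[.004,.122,0],[.004,.068,0],[-.004,.068,0]]
bt=uncrop([(40,275),(583,143),(605,240),(65,370)],5,(200,140))
bs=uncrop([(260,97),(105,310),(48,290),(212,77)],4,(310,120))
bw=uncrop([(322,46),(97,46),(190,86),(230,86),(226,345),(190,345)],5,(295,95))
W=(projw,w,[0,3,4,5,6,7],bw)
for o in ([W],[W,(proj,top,range(4),bt),(proj,sc,range(4),bs)]):
    b,r=fit(m,o,[.55,.123,.18,.226]);print(b.round(4));print(r.round(1).tolist())
    y=b[3];print("slot",b[0]-np.sin(y)*.095,b[1]+np.cos(y)*.095,"head",b[0]+.075*np.cos(y),b[1]+.075*np.sin(y))
# blade edge in tool frame
p=np.array([.5286,.1594,.3434]);R=Rt(.2264)
for dz in(.108,.111,.114):
  X=[p+R@[.025,-.002,dz],p+R@[.025,.002,dz]];print(dz,(projw(w,X)-[295,95])*5)
E
```

```text
[0.551  0.1239 0.1793 0.2268]
[[0.0, 0.4], [-0.0, 0.0], [0.0, -0.3], [-0.2, -0.2], [0.3, 0.0], [-0.2, -0.0]]
slot 0.5296426092947107 0.21642809594669005 head 0.6240818010140048 0.1407231485033003
[0.5505 0.1236 0.1787 0.2225]
[[-0.1, 0.6], [-0.0, 0.1], [-0.1, -0.2], [-0.2, -0.1], [0.0, 0.1], [-0.4, 0.0], [-0.4, -0.5], [-0.2, 0.1], [-0.0, -0.2], [-1.2, -0.3], [1.4, -0.1], [0.6, 1.1], [-0.8, -0.2], [-0.8, -0.1]]
slot 0.5295004952527552 0.21629259947756174 head 0.623618382087107 0.1401885695065007
0.108 [[127.80308816 403.62049827]
 [150.98595729 403.62598849]]
0.111 [[127.96146689 400.75697617]
 [150.89190703 400.76238997]]
0.114 [[128.11646731 397.95543463]
 [150.79986625 397.9607751 ]]
```

```bash
python3 - <<'E'
from h import *
plan([.5284,.2173,.304],Rt(.2265))
E
```

```text
0.71 0.16 0.49 0 0 0; 0.71 0.16 0.49 0 0 0; 0.71 0.16 0.49 0 0 0; 0.71 0.16 0.49 0 0 -0.01
end err mm [-0.05 -0.1  -0.06] n 4
```

play_rows(plan="0.71 0.16 0.49 0 0 0; 0.71 0.16 0.49 0 0 0; 0.71 0.16 0.49 0 0 0; 0.71 0.16 0.49 0 0 0; 0 0 0 0 0 0")

```text
t: 6.72
eef_pos: [0.528, 0.2191, 0.3018]
eef_rot: [[-0.225, 0.974, -0.003], [0.974, 0.225, -0.0], [0.0, -0.003, -1.0]]
force: [-0.5, 0.1, -2.1]
gripper_width: 0.0159
```

play_rows(plan="0 0 0 0 0 0; 0 0 0 0 0 0; 0 0 0 0 0 0")

```text
t: 6.97
eef_pos: [0.5289, 0.2174, 0.3042]
eef_rot: [[-0.224, 0.975, 0.001], [0.975, 0.224, -0.0], [-0.0, 0.001, -1.0]]
force: [0.9, 0.2, -1.3]
gripper_width: 0.0158
```

```bash
python3 - <<'E'
from h import *
s=st();c=viewer.get_calibration("wrist");np.savez("w4.npz",**c)
im=viewer.get_image("wrist")[:,:,::-1];cv2.imwrite("pics/w4.png",im)
cv2.imwrite("pics/w4c.png",cv2.resize(im[100:250,265:390],None,fx=5,fy=5,interpolation=cv2.INTER_CUBIC)[:600])
E
```

```text
t 6.97 p [0.5289 0.2174 0.3042] yawy 0.2254 z [ 8.e-04 -1.e-04 -1.e+00] q [ 0.27  0.35  1.59 -0.    1.21  0.05] F [ 0.9  0.2 -1.3] w 0.0158
```

View pics/w4c.png

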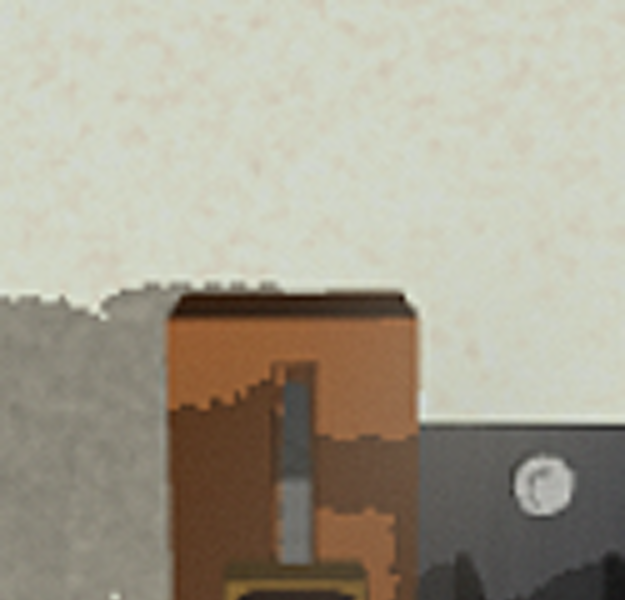

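```bash
python3 - <<'E'
from h import *
w=dict(np.load("w4.npz"));p=np.array([.5289,.2174,.3042]);R=Rt(.2254)
print((projw(w,[p+R@[.025,0,.111],p+R@[.027,0,.304-.1825],p+R@[.027,0,.304-.179]])-[265,100])*5)
plan([.5289,.2174,.304-.085],Rt(.2265))
E
```

```text
[[289.31590321 375.85379849]
 [289.39631447 355.41286019]
 [289.42191967 352.51649423]]
0 0 0.85 0 0 0; 0 0 0.85 0 0 0; 0 0 0.85 0 0 0; 0 0 0.85 0 0 -0.01; 0 0 0.86 0.01 0 0
end err mm [-0.04 -0.01  0.03] n 5
```

play_rows(plan="0 0 0.4 0 0 0; 0 0 0.4 0 0 0; 0 0 0.4 0 0 0; 0 0 0 0 0 0; 0 0 0 0 0 0")

```text
t: 7.43
eef_pos: [0.5285, 0.2179, 0.2789]
eef_rot: [[-0.224, 0.975, -0.001], [0.975, 0.224, -0.0], [-0.0, -0.001, -1.0]]
force: [-0.2, 0.4, -1.1]
gripper_width: 0.0157
```

```bash
python3 - <<'E'
from h import *
s=st();c=viewer.get_calibration("wrist")
im=viewer.get_image("wrist")[:,:,::-1]
cv2.imwrite("pics/w5c.png",cv2.resize(im[100:250,265:390],None,fx=5,fy=5,interpolation=cv2.INTER_CUBIC)[:600])
E
```

```text
t 7.43 p [0.5285 0.2179 0.2789] yawy 0.2259 z [-1.4e-03 -5.0e-04 -1.0e+00] q [ 0.28  0.37  1.63 -0.    1.15  0.05] F [-0.2  0.4 -1.1] w 0.0157
```

View pics/w5c.png

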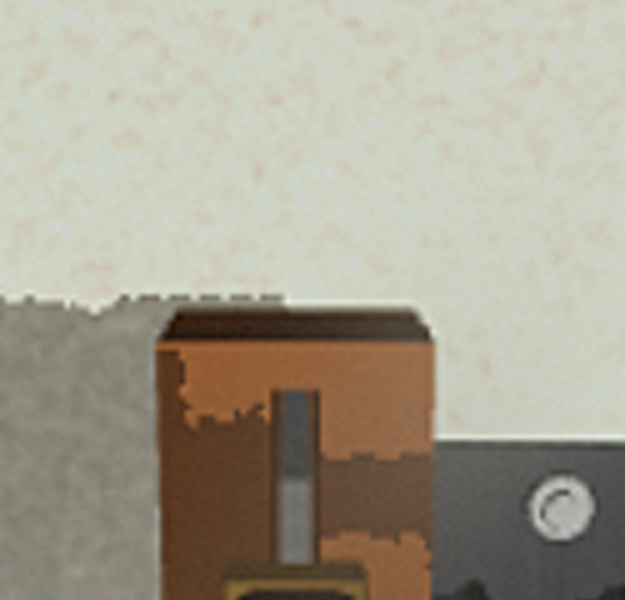

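play_rows(plan="-0.02 0 0.35 0 0 0; 0 0 0.35 0 0 0; 0 0 0.3 0 0 0; 0 0 0 0 0 0; 0 0 0 0 0 0")

```text
t: 7.9
eef_pos: [0.5286, 0.2176, 0.2591]
eef_rot: [[-0.224, 0.975, -0.001], [0.975, 0.224, -0.0], [-0.0, -0.001, -1.0]]
force: [0.2, -0.8, -1.5]
gripper_width: 0.0156
```

```bash
python3 - <<'E'
from h import *
s=st();print(s['ft_torque'])
im=viewer.get_image("wrist")[:,:,::-1]
a=cv2.resize(im[100:250,265:390],None,fx=3,fy=3,interpolation=cv2.INTER_CUBIC)
im=viewer.get_image("scene")[:,:,::-1]
b=cv2.resize(im[90:240,290:415],None,fx=3,fy=3,interpolation=cv2.INTER_CUBIC)
cv2.imwrite("pics/w6c.png",np.hstack([a,b]))
E
```

```text
t 7.9 p [0.5286 0.2176 0.2591] yawy 0.226 z [-9.e-04 -3.e-04 -1.e+00] q [ 0.28  0.39  1.65 -0.    1.1   0.05] F [ 0.2 -0.8 -1.5] w 0.0156
[-0.05101008 -0.10602606 -0.00957969]
```

View pics/w6c.png

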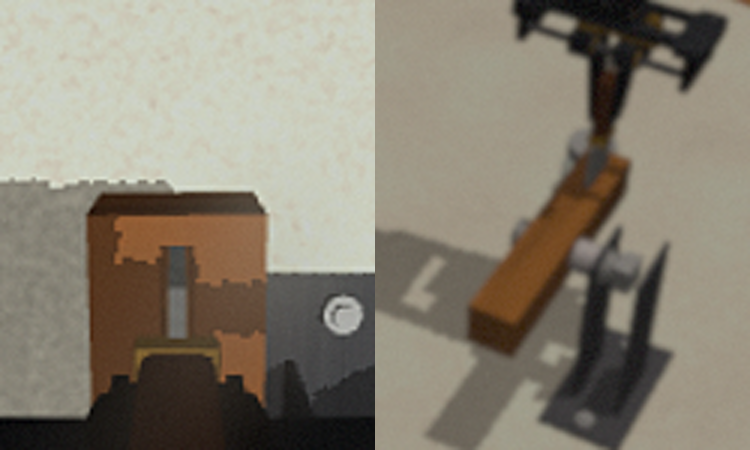

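play_rows(plan="0 0 0.1 0 0 0; 0 0 0 0 0 0")

```text
t: 8.17
eef_pos: [0.5287, 0.2176, 0.2576]
eef_rot: [[-0.224, 0.975, 0.0], [0.975, 0.224, -0.0], [-0.0, 0.0, -1.0]]
force: [-0.6, -0.9, -1.4]
gripper_width: 0.0156
```

play_rows(plan="0 0 0 0 0 0; 0 0 0 0 0 0; 0 0 0 0 0 0; 0 0 0 0 0 0; 0 0 0 0 0 0", jaw=0.5)

```text
t: 8.58
eef_pos: [0.5288, 0.2176, 0.2577]
eef_rot: [[-0.224, 0.975, 0.0], [0.975, 0.224, -0.0], [-0.0, 0.0, -1.0]]
force: [0.1, -0.7, 0.1]
gripper_width: 0.0436
```

play_rows(plan="0 0 -1 0 0 0; 0 0 -1 0 0 0; 0 0 -1 0 0 0; 0 0 -1 0 0 0; 0 0 -1 0 0 0")

```text
t: 9.0
eef_pos: [0.5286, 0.2176, 0.3586]
eef_rot: [[-0.224, 0.975, 0.0], [0.975, 0.224, -0.0], [-0.0, 0.0, -1.0]]
force: [-0.6, 0.5, 0.1]
gripper_width: 0.0475
```

```bash
python3 - <<'E'
from h import *
s=st();c=viewer.get_calibration("wrist");np.savez("w7.npz",**c)
im=viewer.get_image("wrist")[:,:,::-1];cv2.imwrite("pics/w7.png",im)
im=viewer.get_image("scene")[:,:,::-1]
cv2.imwrite("pics/s7.png",cv2.resize(im[90:240,290:415],None,fx=4,fy=4,interpolation=cv2.INTER_CUBIC))
E
```

```text
t 9.0 p [0.5286 0.2176 0.3586] yawy 0.226 z [ 0.e+00 -1.e-04 -1.e+00] q [ 0.28  0.31  1.5  -0.    1.33  0.05] F [-0.6  0.5  0.1] w 0.0475
```

View pics/w7.png

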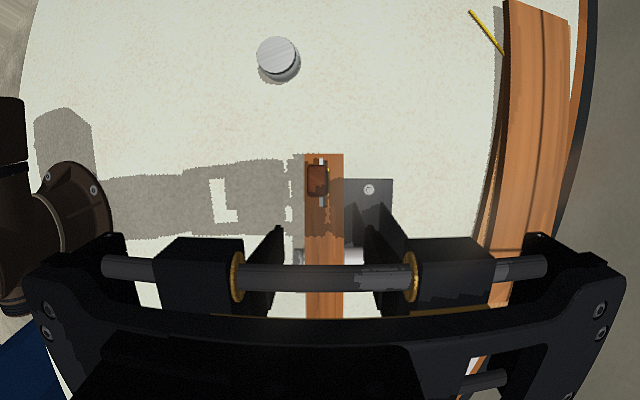

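View pics/s7.png

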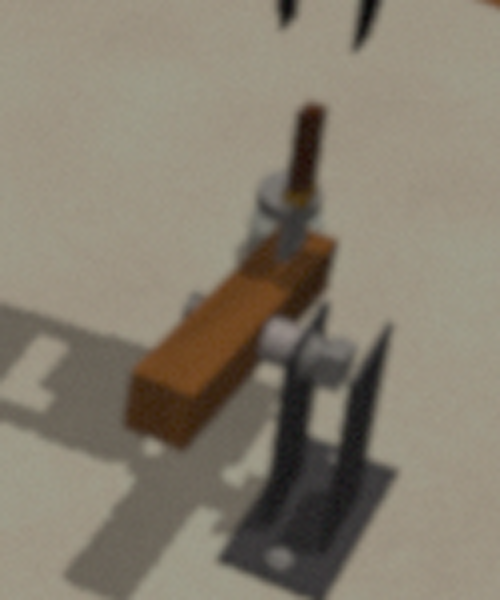

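```bash
cat >> h.py <<'E'
YB=.226
U=np.array([np.cos(YB),np.sin(YB),0])
def Rh(tilt): return Rt(YB-np.pi/2,tilt,U)
E
python3 - <<'E'
from h import *
s=st()
plan([.624,.1407,.31],Rh(-.2))
E
```

```text
t 9.1 p [0.5294 0.2179 0.3607] yawy 0.2261 z [ 0.005   0.0013 -1.    ] q [ 0.28  0.31  1.5  -0.    1.33  0.05] F [-0.   0.9 -0.5] w 0.0476
-0.3 0.23 0.16 -0.1 -0.1 0.98; -0.28 0.26 0.16 -0.1 -0.1 0.98; -0.25 0.28 0.17 -0.1 -0.1 0.98; -0.22 0.31 0.18 -0.1 -0.1 0.98; -0.18 0.32 0.18 -0.09 -0.1 0.98
-0.15 0.34 0.19 -0.1 -0.1 0.98; -0.11 0.35 0.19 -0.1 -0.1 0.98; -0.08 0.36 0.19 -0.09 -0.1 0.98; -0.04 0.36 0.2 -0.1 -0.1 0.98; 0 0.36 0.2 -0.09 -0.1 0.97
0.03 0.36 0.21 -0.1 -0.1 0.98; 0.07 0.35 0.21 -0.1 -0.1 0.97; 0.11 0.34 0.21 -0.09 -0.11 0.98; 0.14 0.32 0.21 -0.1 -0.1 0.97; 0.17 0.31 0.21 -0.09 -0.11 0.98
0.2 0.28 0.22 -0.1 -0.1 0.97
end err mm [0.03 0.04 0.1 ] n 16
```

play_rows(plan="-0.3 0.23 0.16 -0.1 -0.1 0.98; -0.28 0.26 0.16 -0.1 -0.1 0.98; -0.25 0.28 0.17 -0.1 -0.1 0.98; -0.22 0.31 0.18 -0.1 -0.1 0.98; -0.18 0.32 0.18 -0.09 -0.1 0.98", jaw=0.65)

```text
t: 9.52
eef_pos: [0.5581, 0.1931, 0.3406]
eef_rot: [[0.267, 0.963, 0.047], [0.963, -0.264, -0.051], [-0.037, 0.059, -0.998]]
force: [-0.6, 0.7, 0.3]
gripper_width: 0.0616
```

play_rows(plan="-0.15 0.34 0.19 -0.1 -0.1 0.98; -0.11 0.35 0.19 -0.1 -0.1 0.98; -0.08 0.36 0.19 -0.09 -0.1 0.98; -0.04 0.36 0.2 -0.1 -0.1 0.98; 0 0.36 0.2 -0.09 -0.1 0.97")

```text
t: 9.93
eef_pos: [0.5878, 0.169, 0.3246]
eef_rot: [[0.69, 0.721, 0.064], [0.723, -0.681, -0.117], [-0.041, 0.127, -0.991]]
force: [0.4, -0.1, 0.7]
gripper_width: 0.0616
```

play_rows(plan="0.03 0.36 0.21 -0.1 -0.1 0.98; 0.07 0.35 0.21 -0.1 -0.1 0.97; 0.11 0.34 0.21 -0.09 -0.11 0.98; 0.14 0.32 0.21 -0.1 -0.1 0.97; 0.17 0.31 0.21 -0.09 -0.11 0.98")

```text
t: 10.35
eef_pos: [0.6173, 0.1448, 0.3086]
eef_rot: [[0.949, 0.31, 0.046], [0.313, -0.932, -0.184], [-0.015, 0.189, -0.982]]
force: [0.7, 0.0, 0.6]
gripper_width: 0.0618
```

play_rows(plan="0.2 0.28 0.22 -0.1 -0.1 0.97; 0 0 0 0 0 0; 0 0 0 0 0 0; 0 0 0 0 0 0")

```text
t: 10.68
eef_pos: [0.6227, 0.1405, 0.3062]
eef_rot: [[0.974, 0.224, 0.04], [0.228, -0.954, -0.195], [-0.006, 0.199, -0.98]]
force: [0.3, 1.5, 0.2]
gripper_width: 0.0617
```

```bash
python3 - <<'E'
from h import *
s=st();c=viewer.get_calibration("wrist");np.savez("w8.npz",**c)
print(projw(c,[[.624,.1407,.16],[.624,.1407,.174]]))
im=viewer.get_image("wrist")[:,:,::-1];cv2.imwrite("pics/w8.png",im)
E
```

```text
t 10.68 p [0.6227 0.1405 0.3062] yawy -1.34 z [ 0.0396 -0.1949 -0.98  ] q [ 0.2   0.46  1.42 -0.21  1.27  1.6 ] F [0.3 1.5 0.2] w 0.0617
[[295.07778746 192.6896535 ]
 [296.70422306 195.9434438 ]]
```

View pics/w8.png

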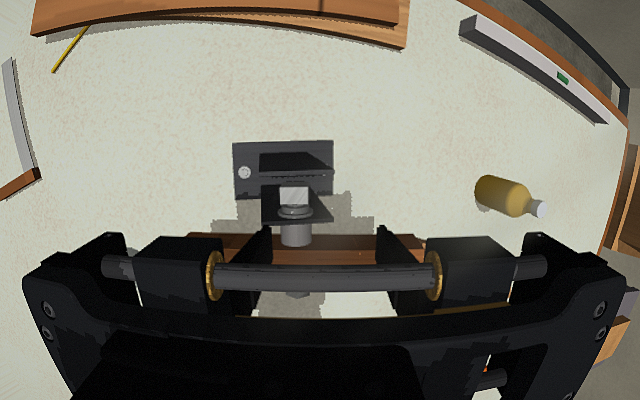

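```bash
python3 - <<'E'
import cv2
im=cv2.imread("pics/w8.png")
cv2.imwrite("pics/w8c.png",cv2.resize(im[135:260,225:345],None,fx=6,fy=6,interpolation=cv2.INTER_CUBIC)[:600])
E
```

```text
(no output)
```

View pics/w8c.png

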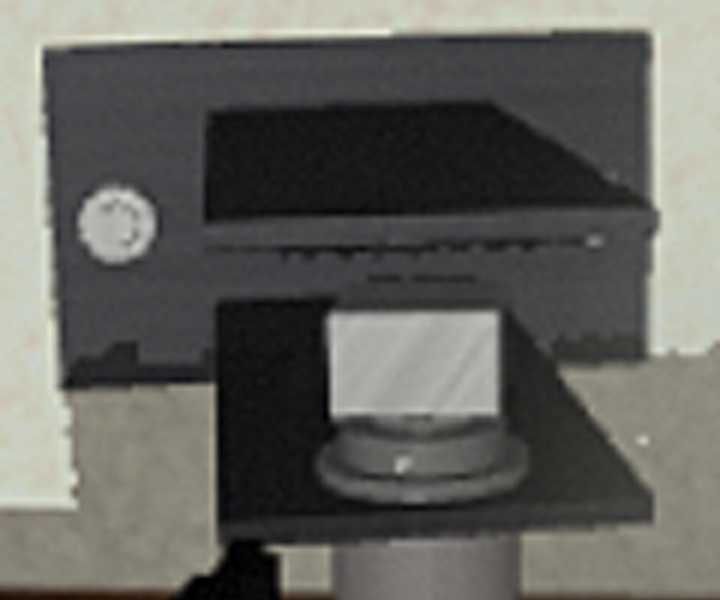

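```bash
python3 - <<'E'
from h import *
w=dict(np.load("w8.npz"))
R=Ro.from_rotvec(-.2*U).as_matrix()@Ro.from_euler('z',YB).as_matrix()
M=np.array([[.009,.014,.014],[.009,-.014,.014],[-.009,-.014,.014],[-.009,.014,.014]])
o=uncrop([(328,312),(500,312),(502,416),(330,416)],6,(225,135))
f=lambda v:(projw(w,M@R.T+v)-o).ravel()
r=least_squares(f,[.624,.14,.16]);print(r.x,r.fun.round(2))
for z in(.1565,.16):
  q=least_squares(lambda v:f([*v,z]),[.624,.14]);print(z,q.x,q.fun.round(2))
# cheeks top strip check: edges x=+-21, y+-35 z .182
B=Ro.from_euler('z',YB).as_matrix()
C=np.array([[s*xx,yy,.182-.16] for s in(1,-1) for xx in (.021,.026) for yy in(.035,-.035)])
print(((projw(w,C@B.T+[.624,.1407,.16])-[225,135])*6).round())
E
```

```text
[0.622608   0.1394313  0.15032332] [ 0.06 -0.27 -0.06 -0.22 -0.26  0.33  0.26  0.17]
0.1565 [0.62390087 0.14037958] [-0.25 -0.46  0.25 -0.41  0.04  0.53 -0.04  0.37]
0.16 [0.62463334 0.14091689] [-0.43 -0.57  0.43 -0.51  0.22  0.64 -0.21  0.48]
[[203. 252.]
 [659. 236.]
 [202. 219.]
 [659. 205.]
 [216. 519.]
 [656. 495.]
 [218. 549.]
 [655. 525.]]
```

```bash
python3 - <<'E'
from h import *
s=st();H=np.array([.6242,.1406,.1595]);R=Rh(-.2)
p=H-R[:,2]*.07
plan(p,R,n=8); plan(H,R,p0=p,R0=R,n=7)
E
```

```text
t 10.73 p [0.6227 0.1406 0.3065] yawy -1.3406 z [ 0.0401 -0.1948 -0.98  ] q [ 0.2   0.46  1.42 -0.21  1.27  1.6 ] F [ 0.8 -0.  -0.1] w 0.0622
0.01 -0.18 0.46 0 0.01 0.01; 0.01 -0.18 0.46 0 0.01 0; 0.01 -0.18 0.46 0 0 0.01; 0.01 -0.18 0.46 0 0.01 0; 0.01 -0.18 0.47 0 0 0.01
0.01 -0.18 0.46 0 0.01 0; 0.01 -0.18 0.47 0 0 0.01; 0.02 -0.18 0.46 0 0.01 0
end err mm [-0.11  0.05 -0.1 ] n 8
0 0 0.5 0 0 0; 0 0 0.5 0 0 0; 0 0 0.5 0 0 0; 0 0 0.5 0 0 0; 0 0 0.5 0 0 0
0 0 0.5 0 0 0; 0 0 0.5 0 0 0
end err mm [-0.  0.  0.] n 7
```

play_rows(plan="0.01 -0.18 0.46 0 0.01 0.01; 0.01 -0.18 0.46 0 0.01 0; 0.01 -0.18 0.46 0 0 0.01; 0.01 -0.18 0.46 0 0.01 0; 0.01 -0.18 0.47 0 0 0.01")

```text
t: 11.15
eef_pos: [0.6217, 0.1491, 0.2562]
eef_rot: [[0.975, 0.219, 0.042], [0.223, -0.955, -0.195], [-0.002, 0.199, -0.98]]
force: [0.3, 0.2, -0.1]
gripper_width: 0.062
```

play_rows(plan="0.01 -0.18 0.46 0 0.01 0; 0.01 -0.18 0.47 0 0 0.01; 0.02 -0.18 0.46 0 0.01 0; 0 0 0 0 0 0; 0 0 0 0 0 0")

```text
t: 11.57
eef_pos: [0.6215, 0.1539, 0.2276]
eef_rot: [[0.975, 0.217, 0.044], [0.222, -0.956, -0.194], [-0.0, 0.199, -0.98]]
force: [0.3, -0.0, 0.1]
gripper_width: 0.0622
```

```bash
python3 - <<'E'
from h import *
s=st();H=np.array([.6242,.1406,.1595]);R=Rh(-.2)
plan(H,R,n=7);plan(H,R,n=7)
im=viewer.get_image("wrist")[:,:,::-1];cv2.imwrite("pics/w9.png",im)
E
```

```text
t 11.57 p [0.6215 0.1539 0.2276] yawy -1.3472 z [ 0.044  -0.1943 -0.98  ] q [ 0.22  0.52  1.52 -0.22  1.11  1.67] F [ 0.3 -0.   0.1] w 0.0622
0 0 0.5 0 0 0; 0 0 0.5 0 0 0; 0 0 0.49 0 0 0; 0 0 0.5 0 0 -0.01; -0.01 0 0.49 0 0 0
0 -0.01 0.5 0 0 -0.01; -0.01 0 0.49 0.01 0.01 0
end err mm [ 0.05  0.04 -0.07] n 7
0 0 0.5 0 0 0; 0 0 0.5 0 0 0; 0 0 0.49 0 0 0; 0 0 0.5 0 0 -0.01; -0.01 0 0.49 0 0 0
0 -0.01 0.5 0 0 -0.01; -0.01 0 0.49 0.01 0.01 0
end err mm [ 0.05  0.04 -0.07] n 7
```

View pics/w9.png

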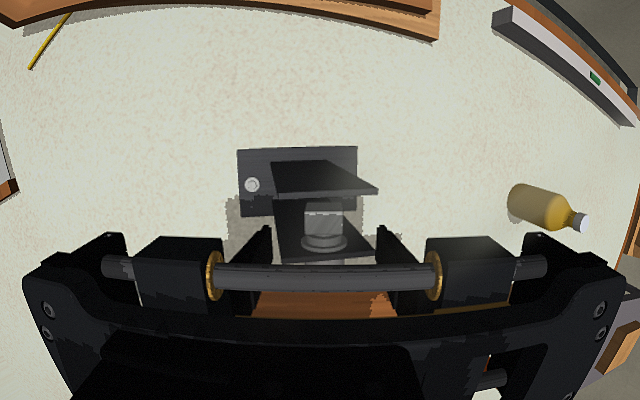

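play_rows(plan="0 0 0.5 0 0 0; 0 0 0.5 0 0 0; 0 0 0.5 0 0 0; 0 0 0.5 0 0 0; 0 0 0.5 0 0 0")

```text
t: 12.03
eef_pos: [0.6237, 0.1438, 0.1779]
eef_rot: [[0.975, 0.217, 0.044], [0.221, -0.956, -0.194], [0.0, 0.199, -0.98]]
force: [0.7, 0.7, -0.6]
gripper_width: 0.0617
```

play_rows(plan="0 0 0.5 0 0 0; 0 0 0.48 0 0 0; 0 0 0 0 0 0; 0 0 0 0 0 0")

```text
t: 12.37
eef_pos: [0.6246, 0.1402, 0.1594]
eef_rot: [[0.975, 0.217, 0.044], [0.221, -0.956, -0.194], [-0.0, 0.199, -0.98]]
force: [0.2, -0.4, -0.2]
gripper_width: 0.0619
```

```bash
python3 - <<'E'
from h import *
s=st();print(s['ft_torque'])
im=viewer.get_image("wrist")[:,:,::-1];cv2.imwrite("pics/w10.png",im)
E
```

```text
t 12.37 p [0.6246 0.1402 0.1594] yawy -1.3476 z [ 0.0438 -0.1943 -0.98  ] q [ 0.2   0.59  1.59 -0.24  0.97  1.69] F [ 0.2 -0.4 -0.2] w 0.0619
[ 0.10200559  0.01360247 -0.05694452]
```

View pics/w10.png

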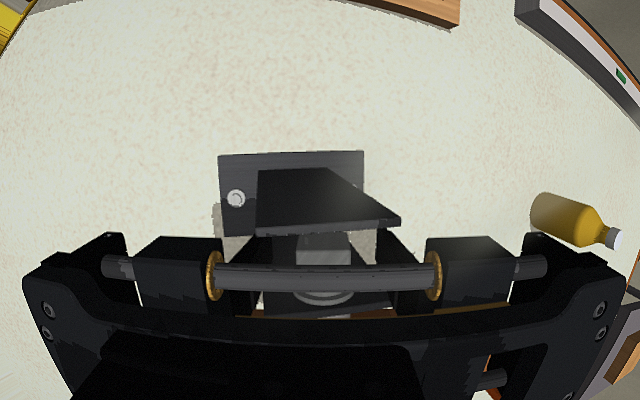

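No contact, head centred. Close the jaws.

play_rows(plan="0 0 0 0 0 0; 0 0 0 0 0 0; 0 0 0 0 0 0; 0 0 0 0 0 0; 0 0 0 0 0 0", jaw=0, force=50)

```text
t: 12.83
eef_pos: [0.6248, 0.1404, 0.1602]
eef_rot: [[0.975, 0.217, 0.045], [0.222, -0.956, -0.194], [0.001, 0.199, -0.98]]
force: [-0.4, 0.2, 0.6]
gripper_width: 0.0337
```

play_rows(plan="0 0 0 0 0 0; 0 0 0 0 0 0; 0 0 0 0 0 0")

```text
t: 13.08
eef_pos: [0.6247, 0.1407, 0.1601]
eef_rot: [[0.975, 0.217, 0.045], [0.222, -0.956, -0.194], [0.001, 0.199, -0.98]]
force: [-0.7, 3.5, 1.7]
gripper_width: 0.0278
```

```bash
python3 - <<'E'
from h import *
s=st();print(s['ft_torque'])
plan(s['eef_pos'],Rh(0.0),n=10)
im=viewer.get_image("scene")[:,:,::-1]
cv2.imwrite("pics/s11.png",cv2.resize(im[60:240,270:430],None,fx=4,fy=4,interpolation=cv2.INTER_CUBIC)[:600])
E
```

```text
t 13.08 p [0.6247 0.1407 0.1601] yawy -1.3472 z [ 0.045  -0.1938 -0.98  ] q [ 0.2   0.59  1.59 -0.24  0.97  1.69] F [-0.7  3.5  1.7] w 0.0278
[0.62255594 0.22930896 0.18882665]
0 0 0 0.2 0 0; 0 0 0 0.2 0 0; 0 0 0 0.2 0 0; 0 0 0 0.2 0 0; 0 0 0 0.2 0 0
0 0 0 0.2 0 0; 0 0 0 0.2 0 -0.01; 0 0 0 0.2 0 0; 0 0 0 0.2 0 -0.01; 0 0 0 0.2 -0.01 0
end err mm [0. 0. 0.] n 10
```

View pics/s11.png

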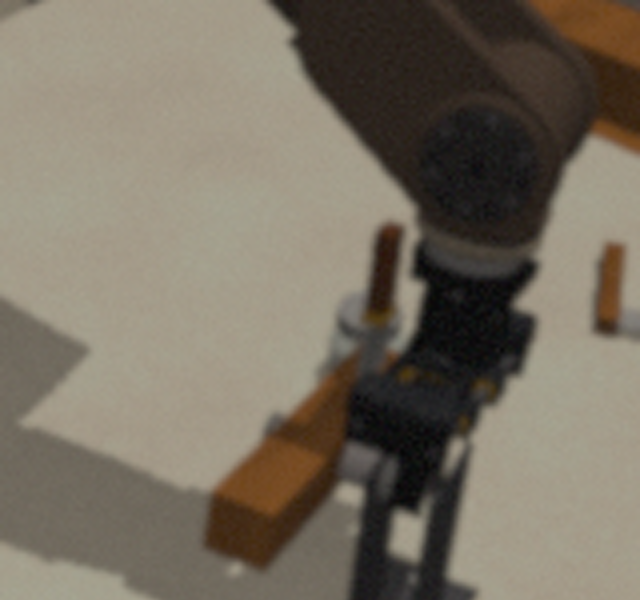

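play_rows(plan="0 0 0 0.2 0 0; 0 0 0 0.2 0 0; 0 0 0 0.2 0 0; 0 0 0 0.2 0 0; 0 0 0 0.2 0 0")

```text
t: 13.55
eef_pos: [0.6247, 0.1407, 0.1601]
eef_rot: [[0.975, 0.22, 0.023], [0.221, -0.971, -0.095], [0.001, 0.097, -0.995]]
force: [-1.2, 5.9, 1.5]
gripper_width: 0.0281
```

play_rows(plan="0 0 0 0.2 0 0; 0 0 0 0.2 0 0; 0 0 0 0.2 0 0; 0 0 0 0.2 0 0; 0 0 0 0.1 0 0")

```text
t: 13.97
eef_pos: [0.6247, 0.1407, 0.1601]
eef_rot: [[0.975, 0.221, 0.003], [0.221, -0.975, -0.007], [0.001, 0.007, -1.0]]
force: [-2.0, 7.5, 1.2]
gripper_width: 0.0281
```

play_rows(plan="0 0 0 0 0 0; 0 0 0 0 0 0; 0 0 0 0 0 0; 0 0 0 0 0 0")

```text
t: 14.3
eef_pos: [0.6246, 0.1407, 0.1601]
eef_rot: [[0.975, 0.221, 0.003], [0.221, -0.975, -0.008], [0.001, 0.009, -1.0]]
force: [-0.6, 6.1, 1.0]
gripper_width: 0.0277
```

```bash
python3 - <<'E'
from h import *
s=st();print(s['ft_torque'],s['dq'].round(3))
im=viewer.get_image("scene")[:,:,::-1];cv2.imwrite("pics/scene12.png",im)
cv2.imwrite("pics/s12.png",cv2.resize(im[60:240,270:430],None,fx=4,fy=4,interpolation=cv2.INTER_CUBIC)[:600])
im=viewer.get_image("top")[:,:,::-1];cv2.imwrite("pics/t12.png",im)
im=viewer.get_image("wrist")[:,:,::-1];cv2.imwrite("pics/w12.png",im)
E
```

```text
t 14.3 p [0.6246 0.1407 0.1601] yawy -1.3476 z [ 0.0028 -0.0081 -1.    ] q [ 0.12  0.58  1.59 -0.01  0.97  1.48] F [-0.6  6.1  1. ] w 0.0277
[0.87260973 0.27288476 0.27024577] [-0.    -0.001  0.     0.    -0.     0.001]
```

View pics/s12.png

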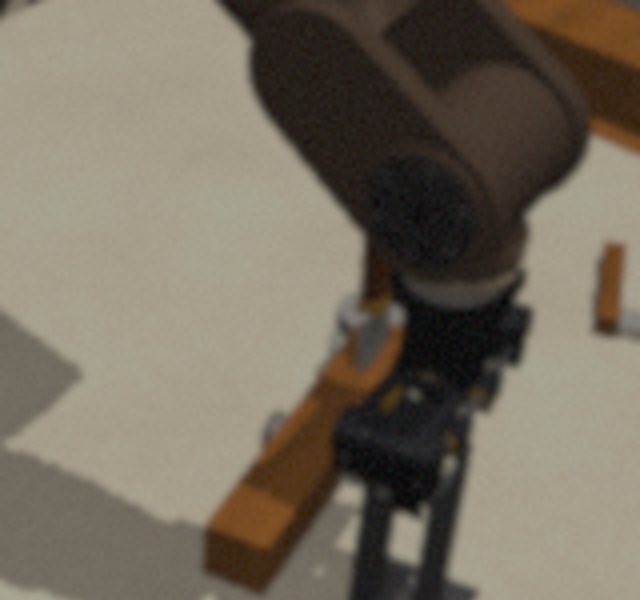

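View pics/t12.png

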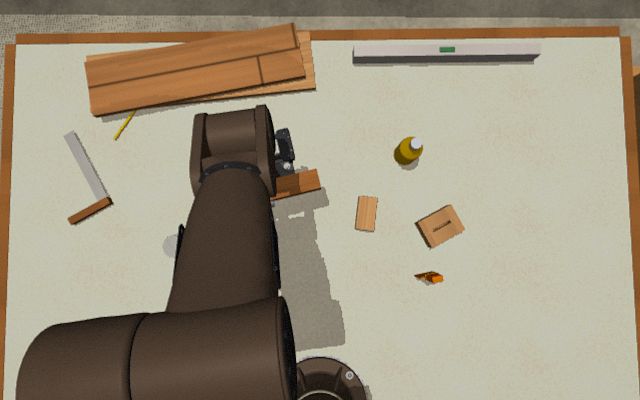

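View pics/w12.png

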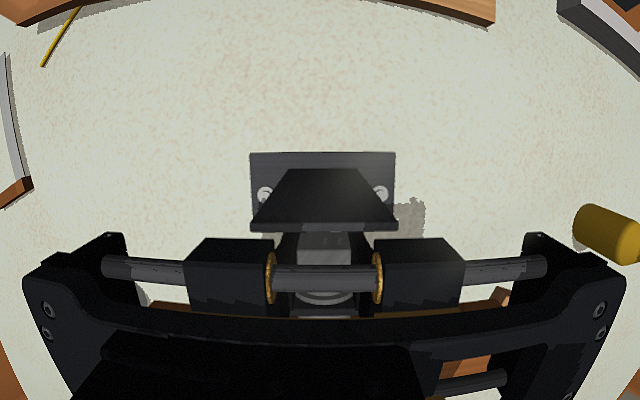

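```bash
python3 - <<'E'
from h import *
sc=viewer.get_calibration("scene")
a=cv2.imread("pics/scene0.png");b=cv2.imread("pics/scene12.png")
z=lambda im:cv2.resize(im[100:220,310:380],None,fx=5,fy=5,interpolation=cv2.INTER_CUBIC)
za,zb=z(a),z(b)
B=Ro.from_euler('z',YB).as_matrix()
for ang,col in((0,(0,255,0)),(.2,(0,0,255))):
    R=Ro.from_rotvec(-ang*U).as_matrix()@B
    P=np.array([[x,-.13,zz] for x,zz in((-.023,.0225),(.023,.0225),(.023,-.0225),(-.023,-.0225))])@R.T+[.5508,.1237,.158]
    q=((proj(sc,P)-[310,100]+.5)*5).astype(int);print(ang,q.tolist())
    for im in(za,zb):cv2.polylines(im,[q],True,col,1)
cv2.imwrite("pics/cmp.png",np.hstack([za,zb]))
E
```

```text
0 [[57, 460], [136, 491], [131, 550], [54, 519]]
0.2 [[66, 417], [145, 448], [132, 518], [54, 487]]
```

View pics/cmp.png

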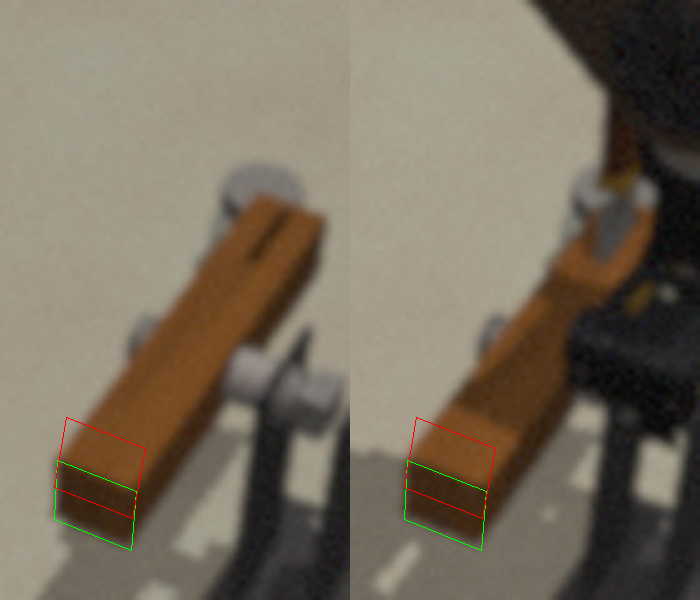

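```bash
python3 - <<'E'
from h import *
sc=viewer.get_calibration("scene");b=cv2.imread("pics/scene12.png")
z=cv2.resize(b[70:180,380-50:430],None,fx=7,fy=7,interpolation=cv2.INTER_CUBIC)[:600]
B=Ro.from_euler('z',YB).as_matrix()
def draw(P,col):
    P=np.array(P)@B.T+[.5508,.1237,.158]; q=((proj(sc,P)-[330,70]+.5)*7).astype(int);cv2.polylines(z,[q],False,col,1);print(q.tolist())
e=-.0125
for x in(-.008,.008):draw([[x,.095-.013,e+.145],[x,.095-.013,e+.075],[x,.095+.013,e+.075],[x,.095+.013,e+.145],[x,.095-.013,e+.145]],(0,255,0))
draw([[0,.07,.0225],[0,.07,e+.075],[0,.12,e+.075],[0,.12,.0225],[0,.07,.0225]],(255,255,0))
cv2.imwrite("pics/sc12.png",z)
E
```

```text
[[240, 335], [221, 478], [247, 444], [266, 302], [240, 335]]
[[277, 348], [257, 491], [283, 456], [304, 314], [277, 348]]
[[217, 577], [227, 500], [277, 435], [266, 511], [217, 577]]
```

View pics/sc12.png

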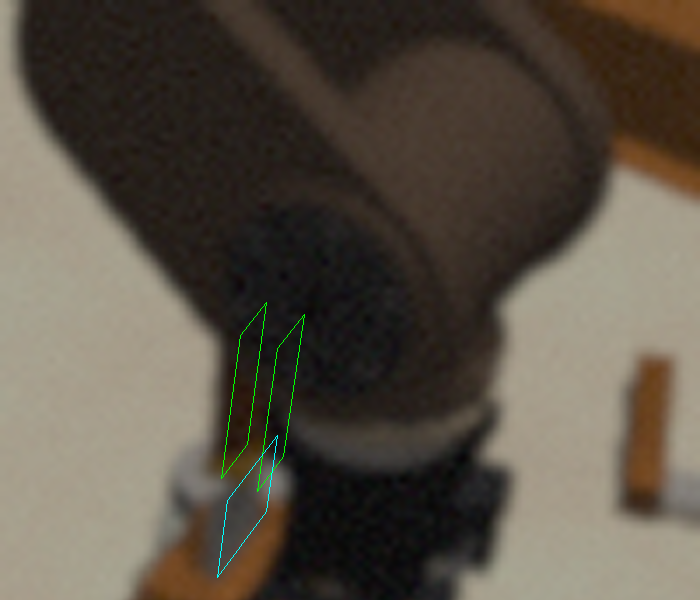

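```bash
python3 - <<'E'
from h import *
sc=viewer.get_calibration("scene")
B=Ro.from_euler('z',YB).as_matrix()
for a in(0,.2):
    R=Ro.from_rotvec(-a*U).as_matrix()@B
    q=proj(sc,np.array([[0,.095,-.0125+.145],[0,.095,-.0125+.075],[0,.095,.0225]])@R.T+[.5508,.1237,.158]);print(a,q.round(1).tolist(),(q[0]-q[1])[0]/(q[0]-q[1])[1])
    for lean in(.05,.1):
        v=np.array([[0,.095,-.0125]]);
        P=np.array([[-.145*lean,.095,.1325],[-.075*lean,.095,.0625]])@R.T+[.5508,.1237,.158];q=proj(sc,P);print(lean,(q[0]-q[1])[0]/(q[0]-q[1])[1])
for f,o in(("pics/s7.png",0),):pass
a=cv2.imread("pics/scene12.png");cv2.imwrite("pics/z12.png",cv2.resize(a[105:165,345:395],None,fx=10,fy=10,interpolation=cv2.INTER_CUBIC))
E
```

```text
0 [[368.4, 115.9], [365.6, 136.3], [364.1, 147.2]] -0.13757151158806255
0.05 -0.07621211496431243
0.1 -0.017370977799049017
0.2 [[371.0, 117.9], [366.3, 139.9], [363.7, 151.9]] -0.21397288292296082
0.05 -0.1574667868152651
0.1 -0.10307238341171
```

View pics/z12.png

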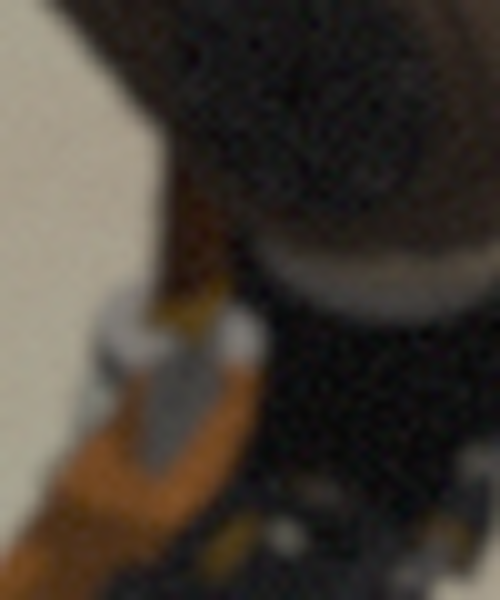

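play_rows(plan="0 0 0 0 0 0; 0 0 0 0 0 0; 0 0 0 0 0 0; 0 0 0 0 0 0; 0 0 0 0 0 0")

```text
t: 14.87
eef_pos: [0.6247, 0.1406, 0.1601]
eef_rot: [[0.975, 0.221, 0.003], [0.221, -0.975, -0.008], [0.001, 0.009, -1.0]]
force: [-1.3, 6.1, 2.4]
gripper_width: 0.0279
```

```bash
python3 - <<'E'
from h import *
from workcell import workorder
s=st();print(s['ft_torque'])
im=viewer.get_image("scene")[:,:,::-1];b=cv2.imread("pics/scene12.png");print(np.abs(im.astype(float)-b)[120:220,310:380].mean())
cv2.imwrite("pics/scene13.png",im)
t=im[165:215,310:350].copy();a=cv2.imread("pics/scene0.png")[165:215,310:350]
print(cv2.phaseCorrelate(cv2.cvtColor(a,6).astype(np.float32),cv2.cvtColor(t,6).astype(np.float32)))
print(workorder.hand_in())
E
```

```text
t 14.87 p [0.6247 0.1406 0.1601] yawy -1.3477 z [ 0.0028 -0.0081 -1.    ] q [ 0.12  0.58  1.59 -0.01  0.97  1.48] F [-1.3  6.1  2.4] w 0.0279
[0.88808478 0.30218305 0.25247857]
2.004095238095238
((-0.11339806662690322, -0.1014946929997933), 0.667461816072464)
the job is handed in; nothing more can be done
None
```

I seated the scraper in the rack slot and let go. The bar sagged under it. I then gripped the bolt head with the hand tilted to match the sag and turned it back about the bolt's axis. The job was handed in at about 14.9 s, still holding the head.

What the last checks showed:
- **Grip:** the jaws stood at 27.9 mm on the 28 mm head with a 50 N grip commanded. The TCP was within about 1 mm of the head's measured centre.
- **Level:** the bar's near end sat within about 0.1 px of its starting place in the scene image. The hand stood 0.008 rad from vertical.
- **Still:** the arm and picture did not change over the last half second.
- **Bystanders:** the glue bottle, offcut and orange look-alike had not moved in the images. The arm hid the jar from above at the end, but it stood clear of the arm's path and looked in place in the scene view.

Some checks disagreed or were weaker:
- **Scraper lean:** the handle appears to lean about 0.06 rad within the slot's play, and the arm hides its upper part. Seating depth could only be judged from the exposed blade, which matched the fully home outline.
- **Height offset:** the cameras put the bar top about 3 mm lower than the stated height.
- **Side force:** about 6 N of side force remained at the grip.
- **Contact on the bar:** nothing read the contact force on the bar directly. No touch was visible in the pictures.

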